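# Take a stack of gearbox parts apart for inspection

### The job

Take the stack of stripped gearbox parts apart from the top down, one part at a time: stand the shaft, teeth down, in the bore of the square stand until it is fully home, then lay the gear in the small dish, the bearing in the medium dish and the split ring in the large dish, each flat inside the rim. Lower every part into place rather than dropping it, and leave the assembled gearbox standing where it is.

Things in the scene. Friction and masses are not known exactly. Their poses are not given: they have to be found in the camera images.
- stub_shaft_mid (a point): steel sun-gear shaft standing upright at the top of the stack: toothed lower end 16 mm across and 22 mm long, plain stub above it 12 mm across and 39 mm long, 61 mm high in all; this point is on its axis half-way up (30.5 mm above its foot), z along its axis upward
- planet_gear_mid (a point): grey steel spur gear lying flat, second from the top, directly under the shaft: 34 mm across, 14 mm high; this point is at its centre, half-way up (7 mm), z upward
- ball_bearing_mid (a point): light-coloured ball bearing with a dark seal lying flat, third from the top, under the gear: 52 mm across, 12 mm high; this point is at its centre, half-way up (6 mm), z upward
- split_ring_mid (a point): black split clamp ring lying flat on the bench, bottom of the stack: 68 mm across, hole 26 mm, 16 mm high; this point is at its centre, half-way up (8 mm), z upward. The four parts of the stack are centred on one another to about 2 mm, and each lies loose on the next
- bore_floor (a point): square steel stand 60 x 60 x 30 mm fixed to the bench, with a round blind bore 22 mm across in the middle of its top, 22 mm deep, its mouth widened by a 5 mm chamfer; this point is the centre of the bore's floor, 8 mm above the bench, z upward. With the shaft fully home the toothed end is just sunk level with the top of the stand and only the plain stub stands out
- small_dish_floor (a point): turned grey plastic dish fixed to the bench (round, 7 mm high over all), recess 50 mm across inside its 5 mm wide rim, rim 3 mm above the dish floor; this point is the centre of the dish floor, 4 mm above the bench; for the gear
- medium_dish_floor (a point): turned grey plastic dish fixed to the bench (round, 7 mm high over all), recess 70 mm across inside its 5 mm wide rim, rim 3 mm above the dish floor; this point is the centre of the dish floor, 4 mm above the bench; for the bearing
- large_dish_floor (a point): turned grey plastic dish fixed to the bench (round, 7 mm high over all), recess 88 mm across inside its 5 mm wide rim, rim 3 mm above the dish floor; this point is the centre of the dish floor, 4 mm above the bench; for the split ring
- gearbox_mid (a point): assembled gearbox standing loose on the bench beside the work, a bystander, 77 x 77 mm, 133 mm high, about 0.95 kg; this point is at its centre, half-way up
Mind the look-alikes: they are no part of the job. Leave any brown look-alike of the part that bears split_ring_mid alone. Leave any pink look-alike of the part that bears ball_bearing_mid alone.

How it is judged:
On the way, in this order (a step that is already met when the one before it is completed fails the run):
1. the shaft stands in the bore, fully home (horizontal distance between stub_shaft_mid and bore_floor below 0.005 m and z of stub_shaft_mid in the frame of bore_floor between 0.0275 and 0.0335 m and angle between stub_shaft_mid's own z axis and vertical below 0.2 rad), for 0.2 s.
2. the gear lies flat in the small dish (horizontal distance between planet_gear_mid and small_dish_floor below 0.009 m and z of planet_gear_mid in the frame of small_dish_floor between 0.004 and 0.01 m and angle between planet_gear_mid's own z axis and vertical below 0.08 rad), for 0.2 s.
3. the bearing lies flat in the medium dish (horizontal distance between ball_bearing_mid and medium_dish_floor below 0.01 m and z of ball_bearing_mid in the frame of medium_dish_floor between 0.003 and 0.009 m and angle between ball_bearing_mid's own z axis and vertical below 0.08 rad), for 0.2 s.
4. the split ring lies flat in the large dish (horizontal distance between split_ring_mid and large_dish_floor below 0.011 m and z of split_ring_mid in the frame of large_dish_floor between 0.005 and 0.011 m and angle between split_ring_mid's own z axis and vertical below 0.08 rad), for 0.2 s.
At the end, for the whole second after the job is handed in: The shaft stands upright in the bore (within 5 mm of its axis, foot within 3 mm of the floor); the gear, bearing and split ring lie flat on the floors of the small, medium and large dish (within 9, 10 and 11 mm of the centre, 3 mm in height, 0.08 rad), all released and at rest (all of step 1 and all of step 2 and all of step 3 and all of step 4 and linear speed of each of stub_shaft, planet_gear, ball_bearing, split_ring below 0.02 m/s); the robot touches nothing.
It fails at once if the assembled gearbox is shifted by more than 20 mm or tipped (distance of gearbox_mid from where it was at the start of the episode above 0.02 m or angle between gearbox_mid's own z axis and vertical above 0.2 rad).
It fails at once if the stub shaft is dropped into its place (faster than 0.7 m/s there) (distance between stub_shaft_mid and bore_floor below 0.05 m and linear speed of stub_shaft above 0.7 m/s).
It fails at once if the gear is dropped into its place (faster than 0.7 m/s there) (distance between planet_gear_mid and small_dish_floor below 0.05 m and linear speed of planet_gear above 0.7 m/s).
It fails at once if the bearing is dropped into its place (faster than 0.7 m/s there) (distance between ball_bearing_mid and medium_dish_floor below 0.05 m and linear speed of ball_bearing above 0.7 m/s).
It fails at once if the split ring is dropped into its place (faster than 0.7 m/s there) (distance between split_ring_mid and large_dish_floor below 0.05 m and linear speed of split_ring above 0.7 m/s).
It also fails if it takes over 104 s, if anything falls off the work surface, if the arm or the gripper's body presses on something with over 40 N, if the wrist force passes 120 N, or if a joint passes its speed limit or range.

### The arm

A 6-joint arm with a two-finger parallel gripper is mounted at the origin on the work surface; the furniture and walls round the work are solid. World frame = base frame: x ahead of the robot, y to its left, z up, the work surface at z = 0. Lengths are in m, angles in rad, forces in N, time in s.
With the tool pointing down it reaches from about 0.35 to 0.85 m from the base axis. Payload 8.1 kg.
Tool frame: the origin (TCP) lies between the finger pads; the fingertips stand 14 mm ahead of it and the grasp point (between the pads) lies 5 mm behind it (robot.tip_reach is the z of the fingertips in the tool frame, in m); z points along the fingers, y is the line along which they close (so a half turn about z gives the same grasp; the last joint's range is limited). The gripper opens to 93 mm and grips with 3 to 60 N. Pads are 15 mm wide; open, the fingers measure 128 mm over their backs; the gripper's body (75 mm by 188 mm) begins 65 mm behind the grasp point.
Start: joints at [1.164, 0.13, 1.488, -0, 1.523, -0.085], TCP at [0.19, 0.569, 0.233] pointing down, gripper open.
Joint ranges: [-2.96, 2.96], [-0.89, 2.26], [0.02, 2.5], [-1.34, 4.48], [0, 2.73], [-2.66, 2.66]. Speed limits (rad/s): [2.39, 2.39, 2.79, 3.14, 3.14, 3.14].

### API

Orientations are given as a rotation vector (axis times angle).
In Python, from plant import robot gives the robot as it stands. The module is installed in compiled form; this text tells all that it offers.
- The arm moves only by the shell command python3 -m handwheel 'ROWS' [FORCE]. ROWS is JSON, a list of rows, each a list of 7 numbers: the closure, from -1 (fully open) to 1 (shut), then the shift along the tool's x, y, z each as a share of 100 cm, from -1 to 1, then the turn, a rotation vector about the tool's x, y, z each as a share of 180 degrees, from -1 to 1. In form: [[grip, tx, ty, tz, rx, ry, rz], ...]. A call has 1 to 20 rows; each row is the pose to reach, as a shift and turn from the pose commanded when the call began, along the tool's axes at that moment, turning the shorter way round; what a row does not reach only later rows make up. A row lasts 1/8 s, in which the tool goes at most 62.5 mm and 10.7 degrees, less where a joint would pass 70% of its speed; a pose out of reach is approached as far as the arm can. A call with a number of a shift or a turn outside -1 to 1 is refused whole. A call with a gripper value outside its range is refused whole. The fingers move at their own pace and stop on an object; FORCE is the grip in N (left out, the last holds). Time passes only in rows, so rows that repeat a pose let the fingers close. It gives the time, the measured TCP pose, the force, the opening and the grip force at its end, in the units of the state.
- robot.read_state(): the state, without advancing time (a new reading comes with each control period).
- robot.read_camera(name): name is "scene" or "top" or "wrist"; returns a dict with "frame" (480x640x3 uint8, red, green, blue), "fx", "fy", "cx", "cy" (pixels), "rvec" (rotation vector, rad) and "tvec" (3), from world to camera coordinates, as OpenCV has them; the wrist camera has in their place "T_tool_cam" (4x4, takes a point from camera to tool coordinates, whose origin is the TCP and whose axes are the flange's). Camera axes: x right, y down, z forward; pixel columns grow to the right and rows downward; lengths in m; the calibration is good to about 2 mm. A picture is of the moment at which its call begins: read the wrist's pose just before it. There is no depth.
- robot.close_job(): hands the job in; it is judged then, once.
Trained networks look in a picture, given as the dict that the camera call returned (one of the last four; its "shot" number tells which), for a name from the list of things; names that differ only in an ending like _2 or _b are one class to them, and where a whole thing is asked for, a point or a joint stands for the part that bears it (a point fixed in the world has none). Each returns a list of dicts, best first, with "conf" (0 to 1); they miss things now and then, are a little off and sometimes report something else, mostly with a low value. They report only what shows in the picture. A call takes as long as a camera call. They do not tell look-alikes from the thing itself.
- robot.regions_of(picture, name): "mask" (480x640 bool, what is visible of it) and "rect" ([left, top, right, bottom] in pixels, round what is visible of it).
The state is a dict: "t": time; "q": joint angles; "dq": joint speeds; "joint_torque": joint torques, N m; "tool_pos": TCP position; "orientation": TCP orientation; "force": force on the tool from outside, world axes, zero at the start; "wrist_torque": the same for the moment, N m; "opening": finger opening in m; "gripper_force": force on a finger pad.
Only numpy, scipy, OpenCV 4.12 (cv2) and the standard library are available. Lean on these libraries where they do the work, as an engineer would, in place of code of your own. Each camera call takes 0.05 s, during which the arm holds its last target. There are 200 camera calls.

## Working session

There is one attempt and no reset: what is moved stays moved. The work goes in short steps, Python scripts to look and compute and a shell command to move; the robot and the scene stay as the last step left them, time stands still between calls to the robot, and variables do not carry over. Pictures are saved under pics/ and viewed, at most 14 in all, crops included, and the job is handed in when it is done.

```bash
mkdir -p pics && cat > h.py <<'E'
import numpy as np, cv2
from plant import robot
from scipy.spatial.transform import Rotation as R
def cam(name):
    s=robot.read_state(); p=robot.read_camera(name)
    K=np.array([[p['fx'],0,p['cx']],[0,p['fy'],p['cy']],[0,0,1.]])
    if name=='wrist':
        T=np.eye(4);T[:3,:3]=R.from_rotvec(s['orientation']).as_matrix();T[:3,3]=s['tool_pos']
        W=np.linalg.inv(T@np.array(p['T_tool_cam']))
    else:
        W=np.eye(4);W[:3,:3]=R.from_rotvec(np.ravel(p['rvec'])).as_matrix();W[:3,3]=np.ravel(p['tvec'])
    return p,K@W[:3]
def save(p,f): cv2.imwrite('pics/'+f,p['frame'][:,:,::-1])
def proj(P,X):
    v=P@np.append(X,1); return v[:2]/v[2]
def plane(P,uv,z):
    H=np.column_stack([P[:,0],P[:,1],P[:,2]*z+P[:,3]]); v=np.linalg.solve(H,[uv[0],uv[1],1]); return v[:2]/v[2]
def tri(Ps,uvs):
    A=np.vstack([[u*P[2]-P[0],v*P[2]-P[1]] for P,(u,v) in zip(Ps,uvs)])
    x=np.linalg.svd(A)[2][-1]; return x[:3]/x[3]
E
python3 - <<'E'
from h import *
print(robot.read_state())
N=['stub_shaft_mid','planet_gear_mid','ball_bearing_mid','split_ring_mid','bore_floor','small_dish_floor','medium_dish_floor','large_dish_floor','gearbox_mid']
for c in ['scene','top']:
    p,P=cam(c); save(p,c+'0.png'); print(c,p['fx'],np.linalg.inv(np.vstack([P,[0,0,0,1]]))[:3,3])
    for n in N:
        try: print(n,[(np.array(d['rect']).round().tolist(),round(d['conf'],2)) for d in robot.regions_of(p,n)])
        except Exception as e: print(n,e)
E
```

```text
{'t': 0.0, 'q': array([ 1.16360347e+00,  1.31123603e-01,  1.48924382e+00, -1.25344310e-05,
        1.52298511e+00, -8.53916795e-02]), 'dq': array([ 1.51896201e-04, -1.20968515e-03, -8.91881889e-05,  5.09134762e-04,
       -6.78656279e-04, -8.11633303e-04]), 'joint_torque': array([-1.12872225e-03, -5.59787285e+01, -4.91795075e+01,  7.69171910e-02,
        3.41619586e-02, -1.46362954e-04]), 'tool_pos': array([0.18953617, 0.56872598, 0.23162932]), 'orientation': array([-5.03237930e-01, -3.10060144e+00,  2.68542307e-03]), 'force': array([-0.17965006, -0.42918035, -0.4506779 ]), 'wrist_torque': array([-0.01524165,  0.03934123,  0.01036278]), 'gripper_force': 0.0, 'opening': 0.09278086077794163}
scene 455.413617328036 [0.05239885 0.54117044 0.5396061 ]
stub_shaft_mid []
planet_gear_mid [([349.0, 163.0, 388.0, 221.0], 0.19)]
ball_bearing_mid [([298.0, 282.0, 328.0, 301.0], 0.86), ([352.0, 282.0, 381.0, 302.0], 0.75)]
split_ring_mid [([268.0, 255.0, 305.0, 281.0], 0.63), ([290.0, 286.0, 328.0, 310.0], 0.61), ([344.0, 302.0, 384.0, 340.0], 0.55)]
bore_floor [([294.0, 218.0, 328.0, 244.0], 0.8
[... 265 characters left out ...]
083488  0.9586288 ]
stub_shaft_mid []
planet_gear_mid [([279.0, 249.0, 293.0, 264.0], 0.67)]
ball_bearing_mid [([319.0, 278.0, 337.0, 298.0], 0.83), ([274.0, 245.0, 302.0, 272.0], 0.63), ([235.0, 184.0, 263.0, 210.0], 0.46)]
split_ring_mid [([270.0, 244.0, 300.0, 274.0], 0.79), ([274.0, 296.0, 306.0, 327.0], 0.74), ([290.0, 200.0, 318.0, 228.0], 0.56)]
bore_floor [([343.0, 171.0, 381.0, 208.0], 0.74)]
small_dish_floor [([238.0, 184.0, 267.0, 210.0], 0.87), ([282.0, 250.0, 291.0, 262.0], 0.59), ([423.0, 172.0, 477.0, 220.0], 0.35)]
medium_dish_floor [([391.0, 255.0, 428.0, 286.0], 0.94)]
large_dish_floor [([160.0, 256.0, 212.0, 300.0], 0.63)]
gearbox_mid [([421.0, 173.0, 475.0, 221.0], 0.65)]
```

```bash
python3 - <<'E'
import cv2
a=cv2.imread('pics/scene0.png')[140:420,180:450];b=cv2.imread('pics/top0.png')[150:350,140:500]
cv2.imwrite('pics/s1.png',cv2.resize(a,None,fx=2.1,fy=2.1,interpolation=3));cv2.imwrite('pics/t1.png',cv2.resize(b,None,fx=2.2,fy=2.2,interpolation=3))
E
```

```text
(no output)
```

View pics/s1.png

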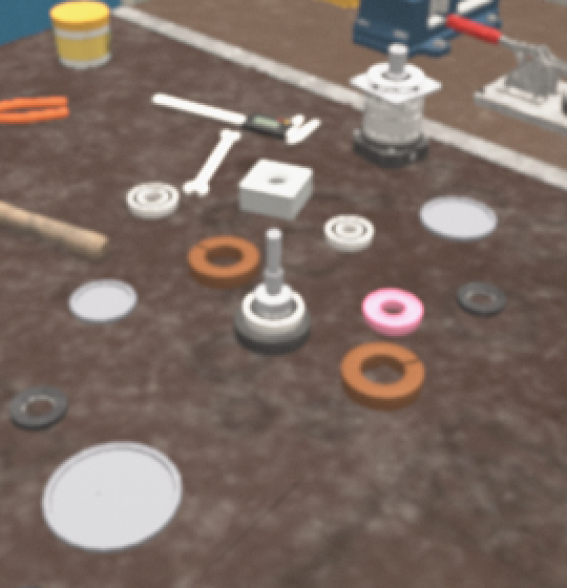

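View pics/t1.png

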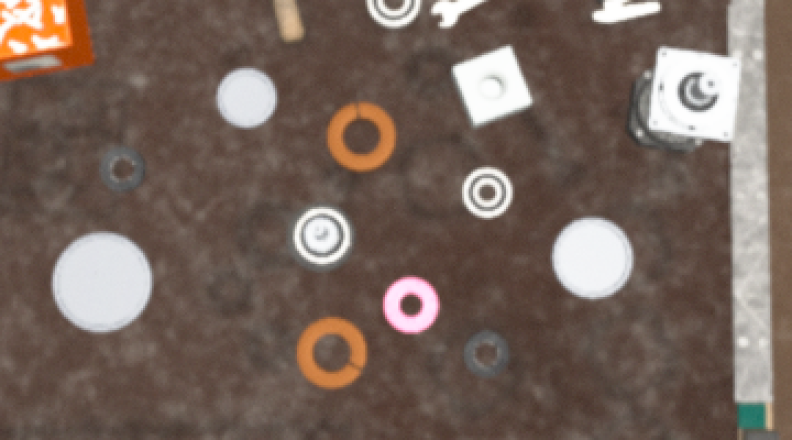

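Scene picture (crop): the stack (shaft on gear, light bearing, black ring) is at full-frame pixel (310,290). The stand is at (311,230), the small dish (229,283), the medium dish (398,243), the large dish (233,377) and the gearbox (368,190). In the top picture the stack is at (286,257), the stand (364,189), the small dish (252,194), the medium dish (410,267) and the large dish (186,278).

Candidates in the top picture:
- **Rings:** brown at (305,212) and (291,310), plus the black one under the stack.
- **Bearings:** pink at (327,289), light loose bearings at (361,237) and (319,152), plus the one in the stack.

Only the stack's own parts fit the description. Next I'll measure.

```bash
python3 - <<'E'
from h import *
def ell(p,c,r,thr=150):
    g=cv2.cvtColor(p['frame'],cv2.COLOR_RGB2GRAY); m=np.zeros_like(g); cv2.circle(m,c,r,255,-1)
    b=((g>thr)&(m>0)).astype(np.uint8)
    cs=max(cv2.findContours(b,cv2.RETR_EXTERNAL,cv2.CHAIN_APPROX_NONE)[0],key=cv2.contourArea)
    return cv2.fitEllipse(cs) if len(cs)>5 else None
S={'stand':((311,226),26,(364,189),28),'small':((229,283),24,(252,194),20),'med':((398,243),26,(410,267),24),'large':((233,377),42,(186,278),30),'stack':((310,288),24,(286,257),18)}
ps,Ps=cam('scene');pt,Pt=cam('top')
for n,(a,ra,b,rb) in S.items():
    e1=ell(ps,a,ra);e2=ell(pt,b,rb)
    X=tri([Ps,Pt],[e1[0],e2[0]])
    print(n,np.round(e1[0],1),np.round(e1[1],1),np.round(e2[0],1),np.round(e2[1],1),'tri',X.round(4),'top@7mm',plane(Pt,e2[0],.007).round(4),'scene',plane(Ps,e1[0],.007).round(4))
# shaft tip guess pixels
print('stack top bearing z28',plane(Pt,(286.4,257.1),.028))
uS=(180+273/2.1,140+233/2.1);uT=(140+321/2.2,150+230/2.2)
print('shaft tip tri',tri([Ps,Pt],[uS,uT]))
E
```

```text
stand [312.8 226.9] [21.9 34.5] [363.3 188.4] [33.1 33.4] tri [ 0.6577 -0.1182  0.0237] top@7mm [ 0.6631 -0.1189] scene [ 0.6757 -0.1405]
small [228.5 282.7] [18.1 31.4] [251.6 194. ] [26.1 26.2] tri [0.6479 0.1286 0.0061] top@7mm [0.6476 0.1283] scene [0.647  0.1294]
med [397.9 243.1] [18.3 36.1] [409.  266.8] [35.6 36.4] tri [ 0.4905 -0.219   0.0066] top@7mm [ 0.4903 -0.219 ] scene [ 0.4903 -0.2184]
large [232.9 375.7] [49.1 66.5] [186.  277.8] [43.8 44.7] tri [0.4611 0.2678 0.0048] top@7mm [0.4609 0.2669] scene [0.4597 0.2691]
stack [309.7 287. ] [22.7 29.7] [285.8 256.7] [25.3 25.5] tri [0.5084 0.0492 0.0248] top@7mm [0.5095 0.0503] scene [0.5241 0.0322]
stack top bearing z28 [0.50723299 0.04776667]
shaft tip tri [0.50917924 0.04549732 0.10172604]
```

```bash
cat >> h.py <<'E'
def delta(pos,yaw_deg):
    s=robot.read_state(); Rt=R.from_rotvec(s['orientation']); a=np.radians(yaw_deg)
    y=np.array([np.cos(a),np.sin(a),0]);z=np.array([0,0,-1.]);x=np.cross(y,z)
    d=Rt.inv().apply(np.array(pos)-s['tool_pos']); r=(Rt.inv()*R.from_matrix(np.column_stack([x,y,z]))).as_rotvec()/np.pi
    print('delta',d.round(4).tolist(),r.round(4).tolist(),'dist',np.linalg.norm(d).round(3),'t',s['t'])
E
python3 - <<'E'
from h import *
p,P=cam('wrist');print(np.round(p['T_tool_cam'],4),p['fx'])
delta([.50,.05,.26],0)
pt,Pt=cam('top');ps,Ps=cam('scene')
uv=[]
for p,P in((ps,Ps),(pt,Pt)):
    r=robot.regions_of(p,'gearbox_mid')[0]; ys,xs=np.nonzero(r['mask']);uv.append((xs.mean(),ys.mean()))
print(uv,tri([Ps,Pt],uv))
E
```

```text
[[ 0.000e+00 -9.689e-01 -2.473e-01  6.870e-02]
 [ 1.000e+00 -4.000e-04  1.600e-03 -0.000e+00]
 [-1.700e-03 -2.473e-01  9.689e-01 -1.509e-01]
 [ 0.000e+00  0.000e+00  0.000e+00  1.000e+00]] 422.0320678472154
delta [-0.4585, -0.3944, -0.0274] [-0.0, 0.0, 0.3976] dist 0.605 t 1.15
[(np.float64(366.96699669966995), np.float64(194.1227722772277)), (np.float64(449.92974358974357), np.float64(195.98923076923077))] [ 0.63934489 -0.29737483  0.04960189]
```

```bash
python3 -m handwheel '[[-1,-0.458,-0.394,-0.027,0,0,0.398],[-1,-0.458,-0.394,-0.027,0,0,0.398],[-1,-0.458,-0.394,-0.027,0,0,0.398],[-1,-0.458,-0.394,-0.027,0,0,0.398],[-1,-0.458,-0.394,-0.027,0,0,0.398],[-1,-0.458,-0.394,-0.027,0,0,0.398],[-1,-0.458,-0.394,-0.027,0,0,0.398],[-1,-0.458,-0.394,-0.027,0,0,0.398],[-1,-0.458,-0.394,-0.027,0,0,0.398],[-1,-0.458,-0.394,-0.027,0,0,0.398],[-1,-0.458,-0.394,-0.027,0,0,0.398],[-1,-0.458,-0.394,-0.027,0,0,0.398]]' && python3 - <<'E'
from h import *
p,P=cam('wrist');save(p,'w1.png');print(robot.read_state()['tool_pos'])
for n,X in dict(tip=(.509,.0455,.103),stand=(.658,-.118,.03),small=(.6477,.1285,.007)).items(): print(n,proj(P,X))
E
```

```text
t: 2.85
tool_pos: [0.4994, 0.0509, 0.2595]
orientation: [-2.223, -2.219, 0.0]
force: [-0.3, 1.1, 0.2]
opening: 0.0929
gripper_force: 0.0
[0.49920604 0.05136122 0.25954927]
tip [331.18712077 246.45053733]
stand [475.2795173 386.5499591]
small [479.07290351 134.27797956]
```

View pics/w1.png

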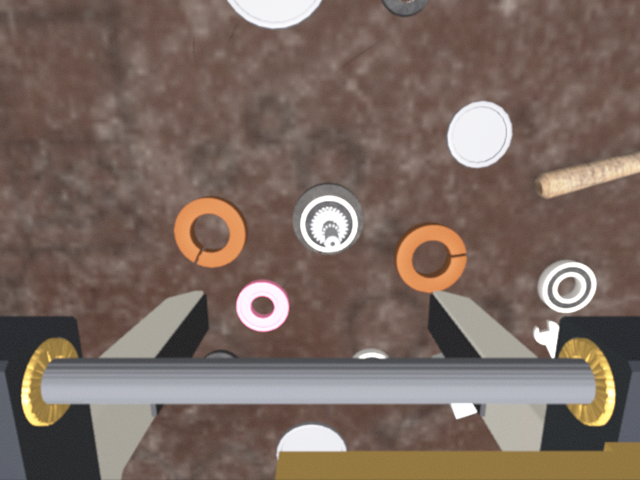

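Wrist picture: the stack is at (330,220) with the shaft tip near (332,243). The small dish is at (480,134), the stand is behind the right finger near (465,405), and the brown rings are at (210,232) and (431,258). The stack is the only place with the shaft, gear, light bearing and black ring one on another, so I'll confirm it in one crop.

```bash
python3 - <<'E'
from h import *
p,P=cam('wrist');f=p['frame']
c=cv2.resize(f[178:262,285:369],None,fx=7,fy=7,interpolation=cv2.INTER_CUBIC);cv2.imwrite('pics/c1.png',c[:,:,::-1])
g=cv2.cvtColor(f,cv2.COLOR_RGB2GRAY)
for n,cc,r in(('bearing',(329,222),38),('small',(480,134),40)):
    m=np.zeros_like(g);cv2.circle(m,cc,r,255,-1);b=((g>150)&(m>0)).astype(np.uint8)
    e=cv2.fitEllipse(max(cv2.findContours(b,0,1)[0],key=cv2.contourArea));print(n,np.round(e,1) if 0 else e, plane(P,e[0],.028 if n=='bearing' else .007))
print('tip',plane(P,(332,243),.103))
E
```

```text
bearing ((328.65228271484375, 224.0555419921875), (57.33726501464844, 57.76681900024414), 72.53911590576172) [0.50881376 0.04917559]
small ((479.3741149902344, 134.7268524169922), (61.96925354003906, 68.43401336669922), 35.79745864868164) [0.64778973 0.12872385]
tip [0.50944123 0.04862272]
```

View pics/c1.png

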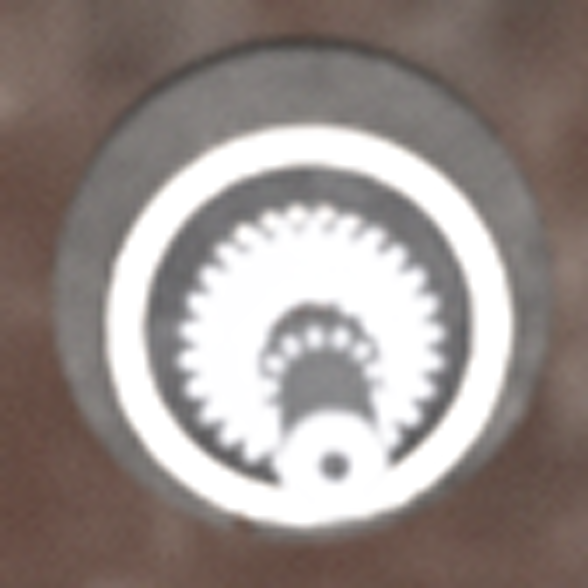

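The crop confirms the target: bare shaft tip at (332.6,244.1), gear at (329.3,226.5), light bearing at (328.9,224) and black ring at (328,219). Next I'll look at the stand from above.

```bash
python3 -m handwheel '[[-1,-0.171,0.151,0,0,0,0],[-1,-0.171,0.151,0,0,0,0],[-1,-0.171,0.151,0,0,0,0],[-1,-0.171,0.151,0,0,0,0],[-1,-0.171,0.151,0,0,0,0],[-1,-0.171,0.151,0,0,0,0],[-1,-0.171,0.151,0,0,0,0]]' && python3 - <<'E'
from h import *
p,P=cam('wrist');f=p['frame']
u,v=proj(P,(.658,-.118,.03)).round().astype(int);print(u,v)
r=robot.regions_of(p,'bore_floor');print([(d['rect'],d['conf']) for d in r])
c=cv2.resize(f[v-60:v+60,u-60:u+60],None,fx=5,fy=5,interpolation=cv2.INTER_CUBIC);cv2.imwrite('pics/c2.png',c[:,:,::-1])
print(plane(P,(u,v),.03),plane(P,(u+1,v),.03),plane(P,(u,v+1),.03))
E
```

```text
t: 3.82
tool_pos: [0.6501, -0.119, 0.2603]
orientation: [2.221, 2.222, 0.001]
force: [-0.7, -0.5, 0.4]
opening: 0.0932
gripper_force: 0.0
327 221
[([285.0, 174.6, 365.8, 261.1], 0.92), ([104.0, 0.0, 153.3, 28.9], 0.53)]
[ 0.6583654  -0.11815614] [ 0.65928022 -0.11815582] [ 0.65837084 -0.11908323]
```

View pics/c2.png

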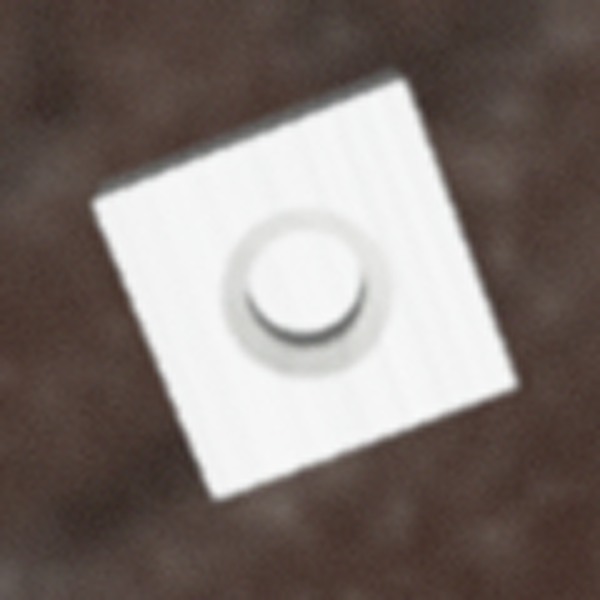

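```bash
python3 -m handwheel '[[-1,0.167,-0.140,0.03,0,0,0],[-1,0.167,-0.140,0.06,0,0,0],[-1,0.167,-0.140,0.06,0,0,0],[-1,0.167,-0.140,0.06,0,0,0],[-1,0.167,-0.140,0.06,0,0,0],[-1,0.167,-0.140,0.06,0,0,0],[-1,0.167,-0.140,0.1,0,0,0],[-1,0.167,-0.140,0.14,0,0,0],[-1,0.167,-0.140,0.165,0,0,0],[-1,0.167,-0.140,0.178,0,0,0],[-1,0.167,-0.140,0.178,0,0,0],[-1,0.167,-0.140,0.178,0,0,0]]' 25 && python3 - <<'E'
from h import *
p,P=cam('wrist');save(p,'w3.png')
delta([.5098,.0478,.082],0)
E
```

```text
t: 5.42
tool_pos: [0.5119, 0.0463, 0.0831]
orientation: [2.222, 2.218, 0.002]
force: [-0.1, -0.6, 0.6]
opening: 0.0929
gripper_force: 0.0
delta [0.0014, -0.0022, 0.0013] [0.0008, 0.0, -0.0005] dist 0.003 t 5.475
```

View pics/w3.png

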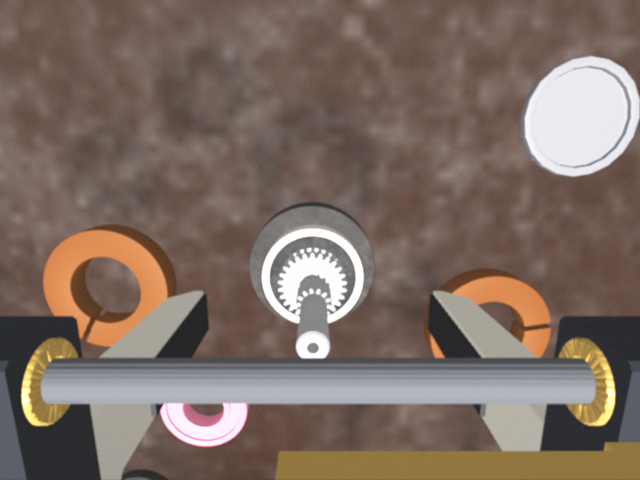

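```bash
python3 - <<'E'
from h import *
for i in range(3):
    p,P=cam('wrist'); s=robot.read_state(); X=plane(P,(313,346),.103); print(p['cx'],p['cy'],s['tool_pos'].round(4),X.round(4),(X-s['tool_pos'][:2]).round(4))
E
```

```text
317.8337670216457 251.8658476120444 [0.5118 0.0465 0.0831] [0.5099 0.0485] [-0.002  0.002]
317.8337670216457 251.8658476120444 [0.5116 0.0465 0.083 ] [0.5097 0.0486] [-0.0019  0.0021]
317.8337670216457 251.8658476120444 [0.5114 0.0466 0.0828] [0.5096 0.0488] [-0.0019  0.0022]
```

```bash
python3 -m handwheel '[[-1,0.002,-0.001,0.001,0,0,0],[-1,0.002,-0.001,0.001,0,0,0],[0,0.002,-0.001,0.001,0,0,0],[0.4,0.002,-0.001,0.001,0,0,0],[0.6,0.002,-0.001,0.001,0,0,0],[1,0.002,-0.001,0.001,0,0,0],[1,0.002,-0.001,0.001,0,0,0],[1,0.002,-0.001,0.001,0,0,0],[1,0.002,-0.001,0.001,0,0,0]]' 25
```

```text
t: 6.75
tool_pos: [0.5096, 0.0485, 0.0807]
orientation: [2.223, 2.22, 0.0]
force: [-0.2, -0.3, -0.5]
opening: 0.0271
gripper_force: 0.0
```

```bash
python3 -m handwheel '[[1,0,0,0,0,0,0],[1,0,0,0,0,0,0],[1,0,0,0,0,0,0],[1,0,0,-0.02,0,0,0],[1,0,0,-0.06,0,0,0],[1,0,0,-0.12,0,0,0],[1,0,0,-0.12,0,0,0]]' 25
```

```text
t: 7.62
tool_pos: [0.513, 0.0486, 0.2067]
orientation: [2.218, 2.215, 0.011]
force: [0.7, 0.7, -1.5]
opening: 0.0109
gripper_force: 25.0
```

```bash
python3 -m handwheel '[[1,-0.165,0.149,0.0,0,0,0],[1,-0.165,0.149,0.0,0,0,0],[1,-0.165,0.149,0.0,0,0,0],[1,-0.165,0.149,0.0,0,0,0],[1,-0.165,0.149,0.03,0,0,0],[1,-0.165,0.149,0.06,0,0,0],[1,-0.165,0.149,0.07,0,0,0],[1,-0.165,0.149,0.07,0,0,0]]' 25 && python3 - <<'E'
from h import *
p,P=cam('wrist');s=robot.read_state();print(s['tool_pos'],s['orientation'],proj(P,(.6593,-.1165,.03)),proj(P,(.6593,-.1165,s['tool_pos'][2]-.04)),proj(P,(.6593,-.1165,s['tool_pos'][2]-.021+.042)))
cv2.imwrite('pics/w4.png',cv2.resize(p['frame'][180:380,220:420],None,fx=3,fy=3,interpolation=2)[:,:,::-1])
E
```

```text
t: 8.62
tool_pos: [0.6576, -0.1163, 0.1295]
orientation: [-2.221, -2.219, 0.002]
force: [0.7, -0.5, -0.0]
opening: 0.0109
gripper_force: 25.0
[ 0.65849883 -0.11651143  0.13103677] [2.22263577e+00 2.22008703e+00 9.08934566e-05] [321.4863529  259.89664799] [322.34602182 293.79108829] [323.9248964  356.04187907]
```

View pics/w4.png

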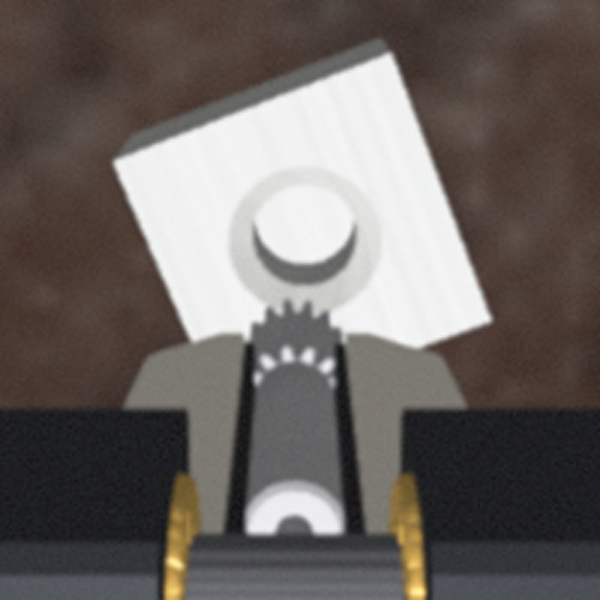

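```bash
python3 -m handwheel '[[1,0.001,0.001,0.0,0,0,0],[1,0.001,0.001,0.02,0,0,0],[1,0.001,0.001,0.04,0,0,0],[1,0.001,0.001,0.05,0,0,0],[1,0.001,0.001,0.06,0,0,0],[1,0.001,0.001,0.07,0,0,0],[1,0.001,0.001,0.077,0,0,0],[1,0.001,0.001,0.08,0,0,0],[1,0.001,0.001,0.08,0,0,0],[1,0.001,0.001,0.08,0,0,0]]' 25
```

```text
t: 9.93
tool_pos: [0.6598, -0.1157, 0.0512]
orientation: [2.222, 2.219, 0.001]
force: [0.6, -1.2, -0.8]
opening: 0.0108
gripper_force: 25.0
```

```bash
python3 -m handwheel '[[1,0,0,0.002,0,0,0],[1,0,0,0.003,0,0,0],[1,0,0,0.003,0,0,0],[1,0,0,0.003,0,0,0]]' 25
```

```text
t: 10.42
tool_pos: [0.6594, -0.1156, 0.0477]
orientation: [-2.223, -2.22, -0.0]
force: [-1.1, 0.5, -1.3]
opening: 0.0112
gripper_force: 25.0
```

```bash
python3 -m handwheel '[[0.3,0,0,0.0,0,0,0],[0,0,0,0,0,0,0],[0,0,0,0,0,0,0],[-1,0,0,-0.02,0,0,0],[-1,0,0,-0.06,0,0,0],[-1,0,0,-0.12,0,0,0],[-1,0,0,-0.17,0,0,0],[-1,0,0,-0.17,0,0,0]]' 25 && python3 - <<'E'
from h import *
p,P=cam('wrist');s=robot.read_state();print(s['tool_pos'],s['orientation'],proj(P,(.6593,-.1165,.03)),proj(P,(.6593,-.1165,.069)))
cv2.imwrite('pics/w5.png',cv2.resize(p['frame'][150:310,240:400],None,fx=3,fy=3,interpolation=2)[:,:,::-1])
delta([.509,.0485,.20],0)
E
```

```text
t: 11.42
tool_pos: [0.6627, -0.1164, 0.2266]
orientation: [2.215, 2.212, 0.01]
force: [0.8, -0.3, -0.2]
opening: 0.0864
gripper_force: 0.0
[ 0.66131605 -0.11609061  0.22284986] [2.21826147 2.21538327 0.00603605] [311.22867378 228.3565667 ] [311.10342131 238.51207261]
delta [0.1644, -0.1527, 0.0214] [0.0023, 0.0006, -0.0004] dist 0.225 t 11.475
```

View pics/w5.png

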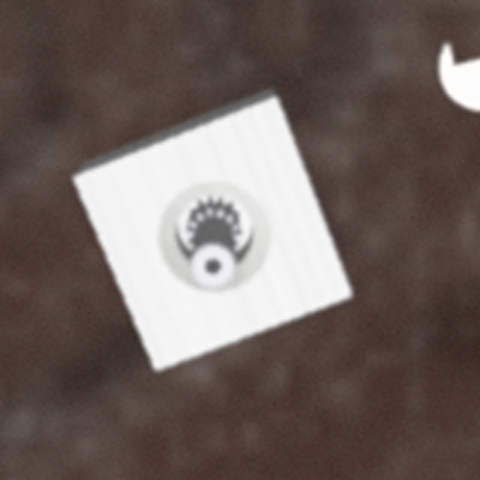

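The tip is at (311,238.7) against a predicted (311.1,238.5) for fully home, so the shaft is seated. Next is the gear.

```bash
python3 -m handwheel '[[-1,0.164,-0.15,0,0,0,0],[-1,0.164,-0.15,0,0,0,0],[-1,0.164,-0.15,0.02,0,0,0],[-1,0.164,-0.15,0.06,0,0,0],[-1,0.164,-0.15,0.098,0,0,0],[-1,0.164,-0.15,0.098,0,0,0],[-1,0.164,-0.15,0.098,0,0,0],[-1,0.164,-0.15,0.098,0,0,0]]' 25 && python3 - <<'E'
from h import *
p,P=cam('wrist');s=robot.read_state();print(s['tool_pos'])
for n in ('planet_gear_mid','ball_bearing_mid','split_ring_mid'): print(n,[(np.round(d['rect'],1).tolist(),round(d['conf'],2)) for d in robot.regions_of(p,n)])
for z in(.042,.028,.016): print(proj(P,(.509,.0488,z)))
u,v=proj(P,(.509,.0488,.042)); print(np.array([plane(P,(u+1,v),.042),plane(P,(u,v+1),.042)])-[.509,.0488])
cv2.imwrite('pics/w6.png',cv2.resize(p['frame'][160:320,240:400],None,fx=3.5,fy=3.5,interpolation=2)[:,:,::-1])
E
```

```text
t: 12.48
tool_pos: [0.5113, 0.0482, 0.1218]
orientation: [2.222, 2.218, 0.003]
force: [-0.8, 0.5, 0.0]
opening: 0.0929
gripper_force: 0.0
[0.51116021 0.04818348 0.12158843]
planet_gear_mid []
ball_bearing_mid [([196.1, 337.0, 253.3, 410.4], 0.79), ([273.5, 218.2, 358.5, 301.2], 0.75)]
split_ring_mid [([80.8, 212.9, 198.7, 322.5], 0.89), ([410.2, 254.3, 519.7, 348.8], 0.64), ([260.0, 197.3, 370.6, 304.9], 0.61)]
[314.00713603 267.57238843]
[314.12627786 261.01030737]
[314.21870307 255.91972104]
[[ 5.69199403e-04 -1.79123265e-06]
 [-2.54939070e-06 -5.93177556e-04]]
```

View pics/w6.png

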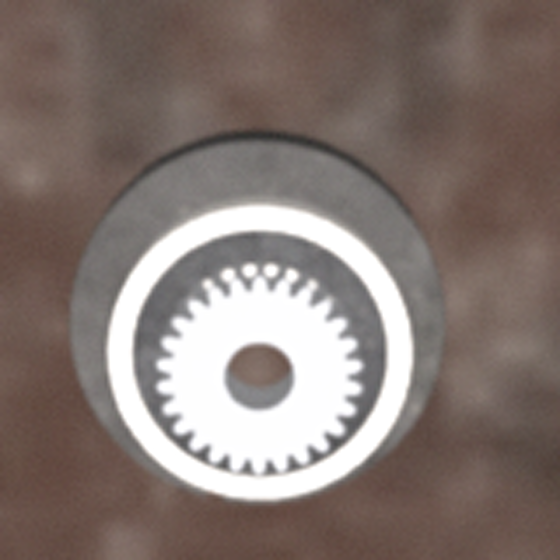

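```bash
python3 -m handwheel '[[-1,0.001,-0.001,0.02,0,0,0],[-1,0.001,-0.001,0.05,0,0,0],[-1,0.001,-0.001,0.065,0,0,0],[-1,0.001,-0.001,0.073,0,0,0],[-1,0.001,-0.001,0.073,0,0,0],[-0.3,0.001,-0.001,0.073,0,0,0],[0,0.001,-0.001,0.073,0,0,0],[0,0.001,-0.001,0.073,0,0,0]]' 20
```

```text
t: 13.68
tool_pos: [0.509, 0.0496, 0.0472]
orientation: [2.222, 2.22, 0.001]
force: [0.3, -0.5, -0.2]
opening: 0.0669
gripper_force: 0.0
```

```bash
python3 -m handwheel '[[0,0,0,0.002,0,0,0],[0.3,0,0,0.002,0,0,0],[1,0,0,0.002,0,0,0],[1,0,0,0.002,0,0,0],[1,0,0,0.002,0,0,0],[1,0,0,0.002,0,0,0],[1,0,0,0.002,0,0,0],[1,0,0,0.002,0,0,0],[1,0,0,0.002,0,0,0]]' 20
```

```text
t: 14.8
tool_pos: [0.5086, 0.0496, 0.0446]
orientation: [-2.223, -2.22, 0.0]
force: [-0.1, -0.1, -0.3]
opening: 0.0328
gripper_force: 20.0
```

```bash
python3 -m handwheel '[[1,0,0,-0.02,0,0,0],[1,0,0,-0.06,0,0,0],[1,0.04,0.07,-0.08,0,0,0],[1,0.079,0.139,-0.06,0,0,0],[1,0.079,0.139,-0.06,0,0,0],[1,0.079,0.139,-0.06,0,0,0],[1,0.079,0.139,-0.06,0,0,0],[1,0.079,0.139,-0.06,0,0,0]]' 20 && python3 - <<'E'
from h import *
p,P=cam('wrist');s=robot.read_state();print(s['tool_pos'],s['opening'],proj(P,(.6478,.1287,.007)),proj(P,(.6478,.1287,s['tool_pos'][2]-.0026)))
g=cv2.cvtColor(p['frame'],cv2.COLOR_RGB2GRAY)
cv2.imwrite('pics/w7.png',cv2.resize(p['frame'][160:360,220:420],None,fx=3,fy=3,interpolation=2)[:,:,::-1])
E
```

```text
t: 15.8
tool_pos: [0.6472, 0.1278, 0.1052]
orientation: [2.223, 2.219, 0.0]
force: [0.9, -0.1, -0.0]
opening: 0.0327
gripper_force: 20.0
[0.64734876 0.12778965 0.10536542] 0.03247913962115943 [319.33120257 258.64298391] [320.37218751 322.60952758]
```

View pics/w7.png

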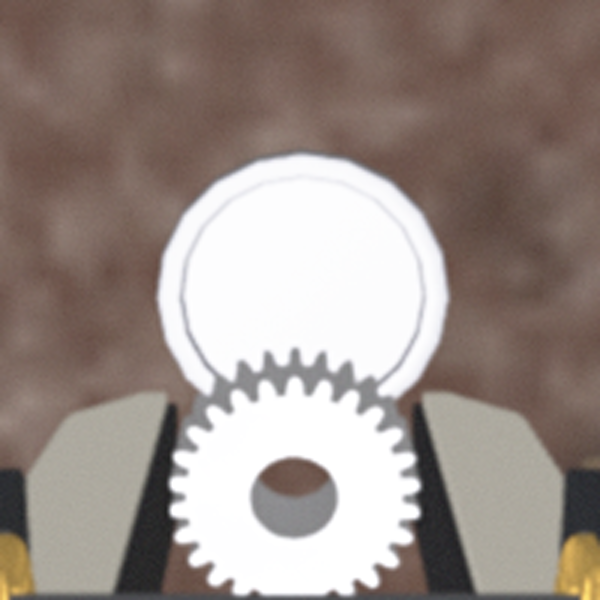

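```bash
python3 -m handwheel '[[1,0.001,0.001,0.03,0,0,0],[1,0.001,0.001,0.055,0,0,0],[1,0.001,0.001,0.07,0,0,0],[1,0.001,0.001,0.078,0,0,0],[1,0.001,0.001,0.08,0,0,0],[1,0.001,0.001,0.08,0,0,0],[1,0.001,0.001,0.08,0,0,0]]' 20
```

```text
t: 16.73
tool_pos: [0.6494, 0.1295, 0.0256]
orientation: [2.222, 2.219, 0.002]
force: [0.3, -0.5, -0.2]
opening: 0.0329
gripper_force: 20.0
```

Lower 3 mm more, release and raise.

```bash
python3 -m handwheel '[[1,0,0,0.002,0,0,0],[1,0,0,0.003,0,0,0],[1,0,0,0.003,0,0,0],[0.1,0,0,0.003,0,0,0],[0.1,0,0,0.003,0,0,0],[0.1,0,0,0.003,0,0,0],[-0.2,0,0,-0.02,0,0,0],[-1,0,0,-0.06,0,0,0],[-1,0,0,-0.10,0,0,0],[-1,0,0,-0.10,0,0,0],[-1,0,0,-0.10,0,0,0]]' 20 && python3 - <<'E'
from h import *
p,P=cam('wrist');s=robot.read_state();print(s['tool_pos'])
u,v=proj(P,(.6478,.1287,.018));print(u,v,proj(P,(.6478,.1287,.007)))
cv2.imwrite('pics/w8.png',cv2.resize(p['frame'][180:320,240:400],None,fx=3,fy=3,interpolation=2)[:,:,::-1])
delta([.509,.0490,.10],0)
E
```

```text
t: 18.1
tool_pos: [0.649, 0.1294, 0.1257]
orientation: [2.222, 2.219, 0.002]
force: [0.1, -0.0, -0.3]
opening: 0.0872
gripper_force: 0.0
[0.64822267 0.12932946 0.12432295]
316.28133288965495 257.21821976451884 [316.31087441 252.9148246 ]
delta [-0.0805, -0.1391, 0.0245] [-0.0003, 0.0, -0.0004] dist 0.163 t 18.15
```

View pics/w8.png

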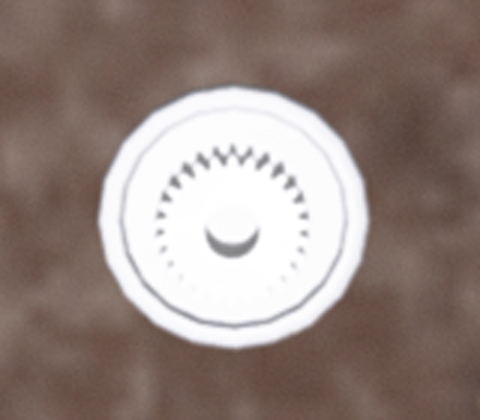

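The gear lies flat and centred in the small dish: gear centre about (317,257), dish (318,252). Next is the bearing, with the gripper turned 90° so the body clears the gearbox at the medium dish.

```bash
python3 -m handwheel '[[-1,-0.08,-0.139,0,0,0,-0.5],[-1,-0.08,-0.139,0,0,0,-0.5],[-1,-0.08,-0.139,0,0,0,-0.5],[-1,-0.08,-0.139,0,0,0,-0.5],[-1,-0.08,-0.139,0,0,0,-0.5],[-1,-0.08,-0.139,0,0,0,-0.5],[-1,-0.08,-0.139,0,0,0,-0.5],[-1,-0.08,-0.139,0.02,0,0,-0.5],[-1,-0.08,-0.139,0.02,0,0,-0.5],[-1,-0.08,-0.139,0.02,0,0,-0.5],[-1,-0.08,-0.139,0.02,0,0,-0.5]]' 20 && python3 - <<'E'
from h import *
p,P=cam('wrist');s=robot.read_state();print(s['tool_pos'],s['q'])
for z in(.028,.016): print(proj(P,(.509,.049,z)))
c=(314,262);f=p['frame']
u,v=proj(P,(.509,.049,.028)).astype(int)
g=cv2.cvtColor(f,cv2.COLOR_RGB2GRAY);m=np.zeros_like(g);cv2.circle(m,(int(u),int(v)),60,255,-1);b=((g>165)&(m>0)).astype(np.uint8)
e=cv2.fitEllipse(max(cv2.findContours(b,0,1)[0],key=cv2.contourArea));print(e,plane(P,e[0],.028))
delta([*plane(P,e[0],.028),.033],90)
E
```

```text
t: 19.52
tool_pos: [0.5093, 0.0496, 0.1042]
orientation: [-0.005, -3.141, 0.0]
force: [0.5, -0.5, 0.4]
opening: 0.0934
gripper_force: 0.0
[0.5094946  0.04955804 0.10446853] [-3.20775104e-03 -6.40569329e-03  1.87109294e+00 -2.26758202e-05
  1.27726554e+00 -1.57119448e+00]
[315.95351328 269.78571695]
[316.00932359 263.91688738]
((314.3637390136719, 266.7956237792969), (90.80748748779297, 93.02033233642578), 101.70884704589844) [0.5072484  0.04811623]
delta [0.0022, -0.0014, 0.0715] [-0.0, -0.0001, -0.0009] dist 0.072 t 19.575
```

```bash
python3 -m handwheel '[[-1,0.001,-0.001,0.03,0,0,0],[-1,0.001,-0.001,0.05,0,0,0],[-1,0.001,-0.001,0.062,0,0,0],[-0.6,0.001,-0.001,0.07,0,0,0],[-0.4,0.001,-0.001,0.07,0,0,0],[-0.4,0.001,-0.001,0.07,0,0,0]]' 25
```

```text
t: 20.32
tool_pos: [0.5093, 0.0486, 0.0354]
orientation: [0.002, 3.14, -0.0]
force: [0.5, 0.5, 0.1]
opening: 0.0679
gripper_force: 0.0
```

```bash
python3 -m handwheel '[[-0.4,0.001,0,0.002,0,0,0],[-0.2,0.001,0,0.002,0,0,0],[1,0.001,0,0.002,0,0,0],[1,0.001,0,0.002,0,0,0],[1,0.001,0,0.002,0,0,0],[1,0.001,0,0.002,0,0,0],[1,0.001,0,0.002,0,0,0]]' 25
```

```text
t: 21.2
tool_pos: [0.5077, 0.0486, 0.0328]
orientation: [0.002, 3.141, 0.0]
force: [-0.8, 0.6, 1.7]
opening: 0.0505
gripper_force: 25.0
```

```bash
python3 -m handwheel '[[1,0,0,-0.02,0,0,0],[1,0,0,-0.06,0,0,0],[1,0.017,-0.05,-0.08,0,0,0],[1,0.017,-0.11,-0.08,0,0,0],[1,0.017,-0.17,-0.08,0,0,0],[1,0.017,-0.23,-0.08,0,0,0],[1,0.017,-0.267,-0.08,0,0,0],[1,0.017,-0.267,-0.08,0,0,0],[1,0.017,-0.267,-0.08,0,0,0],[1,0.017,-0.267,-0.08,0,0,0]]' 25 && python3 - <<'E'
from h import *
p,P=cam('wrist');s=robot.read_state();print(s['tool_pos'],s['opening'])
print(proj(P,(.4904,-.2188,.007)),proj(P,(.4904,-.2188,s['tool_pos'][2]-.0048)))
cv2.imwrite('pics/w9.png',cv2.resize(p['frame'][140:380,200:440],None,fx=2.5,fy=2.5,interpolation=2)[:,:,::-1])
E
```

```text
t: 22.45
tool_pos: [0.4903, -0.2171, 0.1124]
orientation: [0.0, -3.141, -0.001]
force: [-0.1, 0.4, 0.3]
opening: 0.0506
gripper_force: 25.0
[ 0.4903532  -0.21714255  0.11251027] 0.05056698750961728
[314.21700638 256.86083767] [312.63962542 322.45956642]
```

View pics/w9.png

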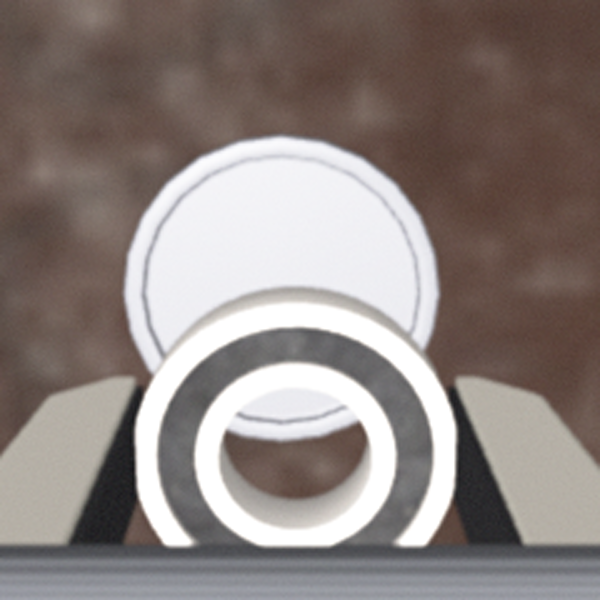

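```bash
python3 -m handwheel '[[1,0.001,-0.003,0.03,0,0,0],[1,0.001,-0.003,0.055,0,0,0],[1,0.001,-0.003,0.072,0,0,0],[1,0.001,-0.003,0.084,0,0,0],[1,0.001,-0.003,0.087,0,0,0],[1,0.001,-0.003,0.087,0,0,0],[1,0.001,-0.003,0.087,0,0,0]]' 25
```

```text
t: 23.38
tool_pos: [0.4899, -0.2218, 0.0265]
orientation: [0.002, 3.14, -0.001]
force: [0.0, -0.0, -0.8]
opening: 0.0509
gripper_force: 25.0
```

```bash
python3 -m handwheel '[[1,0,0,0.002,0,0,0],[1,0,0,0.0035,0,0,0],[1,0,0,0.0035,0,0,0],[-0.4,0,0,0.0035,0,0,0],[-0.4,0,0,0.0035,0,0,0],[-0.4,0,0,0.0035,0,0,0],[-0.6,0,0,-0.02,0,0,0],[-1,0,0,-0.06,0,0,0],[-1,0,0,-0.10,0,0,0],[-1,0,0,-0.10,0,0,0],[-1,0,0,-0.10,0,0,0]]' 25 && python3 - <<'E'
from h import *
p,P=cam('wrist');s=robot.read_state();print(s['tool_pos'])
print(proj(P,(.4904,-.2188,.016)),proj(P,(.4904,-.2188,.007)))
cv2.imwrite('pics/w10.png',cv2.resize(p['frame'][180:340,230:410],None,fx=2.5,fy=2.5,interpolation=2)[:,:,::-1])
E
```

```text
t: 24.75
tool_pos: [0.4891, -0.2213, 0.1253]
orientation: [-0.002, -3.141, -0.0]
force: [-1.0, -0.3, -1.1]
opening: 0.0928
gripper_force: 0.0
[ 0.48854945 -0.22098836  0.12440782]
[320.89350977 257.11761908] [320.77471452 253.57007789]
```

View pics/w10.png

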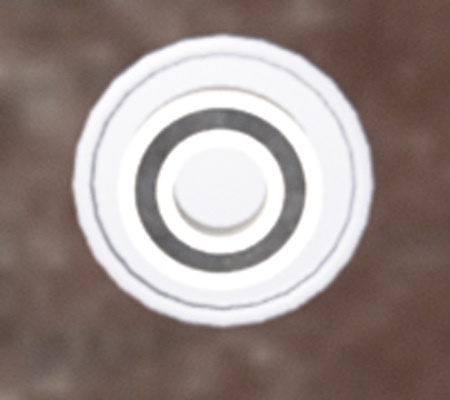

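The bearing lies flat in the medium dish, nearly centred. Last is the split ring.

```bash
python3 -m handwheel '[[-1,-0.019,0.06,0,0,0,0],[-1,-0.019,0.12,0,0,0,0],[-1,-0.019,0.18,0,0,0,0],[-1,-0.019,0.24,0,0,0,0],[-1,-0.019,0.27,0.0,0,0,0],[-1,-0.019,0.27,0.0,0,0,0],[-1,-0.019,0.27,0.0,0,0,0],[-1,-0.019,0.27,0.0,0,0,0],[-1,-0.019,0.27,0.0,0,0,0]]' 25 && python3 - <<'E'
from h import *
p,P=cam('wrist');s=robot.read_state();print(s['tool_pos'])
for y in (.0487,.0515): print(proj(P,(.508,y,.016)))
u,v=proj(P,(.508,.0487,.016)); print(np.array([plane(P,(u+1,v),.016),plane(P,(u,v+1),.016)])-[.508,.0487])
print([(np.round(d['rect'],1).tolist(),round(d['conf'],2)) for d in robot.regions_of(p,'split_ring_mid')])
cv2.imwrite('pics/w11.png',cv2.resize(p['frame'][170:350,220:420],None,fx=3,fy=3,interpolation=2)[:,:,::-1])
E
```

```text
t: 25.92
tool_pos: [0.5087, 0.0475, 0.1255]
orientation: [-0.005, -3.141, 0.0]
force: [-0.0, 0.5, 0.3]
opening: 0.093
gripper_force: 0.0
[0.50866828 0.04769865 0.12557374]
[318.85836794 254.03454329]
[323.24880959 254.0203875 ]
[[ 2.12512773e-06  6.37741699e-04]
 [ 6.59509391e-04 -1.54590958e-06]]
[([266.8, 196.7, 377.5, 300.8], 0.87), ([217.8, 340.5, 311.3, 433.9], 0.83), ([240.1, 0.0, 357.4, 127.2], 0.6)]
```

View pics/w11.png

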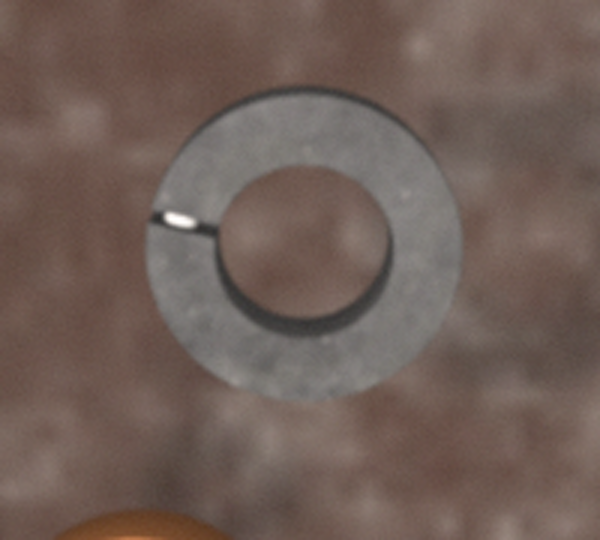

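```bash
python3 -m handwheel '[[-1,0.002,0.003,0.03,0,0,0],[-1,0.002,0.003,0.06,0,0,0],[-1,0.002,0.003,0.08,0,0,0],[-1,0.002,0.003,0.095,0,0,0],[-1,0.002,0.003,0.104,0,0,0],[-1,0.002,0.003,0.104,0,0,0],[-1,0.002,0.003,0.104,0,0,0]]' 25
```

```text
t: 26.9
tool_pos: [0.5073, 0.0515, 0.0224]
orientation: [0.002, 3.14, -0.0]
force: [0.1, -0.5, -0.4]
opening: 0.0929
gripper_force: 0.0
```

```bash
python3 -m handwheel '[[-1,0.0,-0.001,0.003,0,0,0],[-0.7,0.0,-0.001,0.0035,0,0,0],[0,0,-0.001,0.0035,0,0,0],[1,0,-0.001,0.0035,0,0,0],[1,0,-0.001,0.0035,0,0,0],[1,0,-0.001,0.0035,0,0,0],[1,0,-0.001,0.0035,0,0,0],[1,0,-0.001,0.0035,0,0,0]]' 30
```

```text
t: 27.9
tool_pos: [0.5067, 0.0505, 0.0182]
orientation: [0.002, 3.142, -0.0]
force: [-1.0, -1.8, 1.1]
opening: 0.0661
gripper_force: 30.0
```

```bash
python3 -m handwheel '[[1,0,0,-0.02,0,0,0],[1,0,0,-0.06,0,0,0],[1,0.01,0.05,-0.09,0,0,0],[1,0.02,0.1,-0.09,0,0,0],[1,0.03,0.15,-0.09,0,0,0],[1,0.046,0.217,-0.09,0,0,0],[1,0.046,0.217,-0.09,0,0,0],[1,0.046,0.217,-0.09,0,0,0],[1,0.046,0.217,-0.09,0,0,0],[1,0.046,0.217,-0.09,0,0,0]]' 30 && python3 - <<'E'
from h import *
p,P=cam('wrist');s=robot.read_state();print(s['tool_pos'],s['opening'])
print(proj(P,(.4605,.2675,.007)),proj(P,(.4605,.2675,s['tool_pos'][2]-.0022)))
cv2.imwrite('pics/w12.png',cv2.resize(p['frame'][130:370,190:450],None,fx=2.5,fy=2.5,interpolation=2)[:,:,::-1])
E
```

```text
t: 29.15
tool_pos: [0.4614, 0.2663, 0.108]
orientation: [-0.005, -3.141, 0.0]
force: [0.2, 0.3, -1.0]
opening: 0.0664
gripper_force: 30.0
[0.46136796 0.26646399 0.10808942] 0.06630839952711755
[318.93357119 257.16140631] [319.90680864 322.8506045 ]
```

View pics/w12.png

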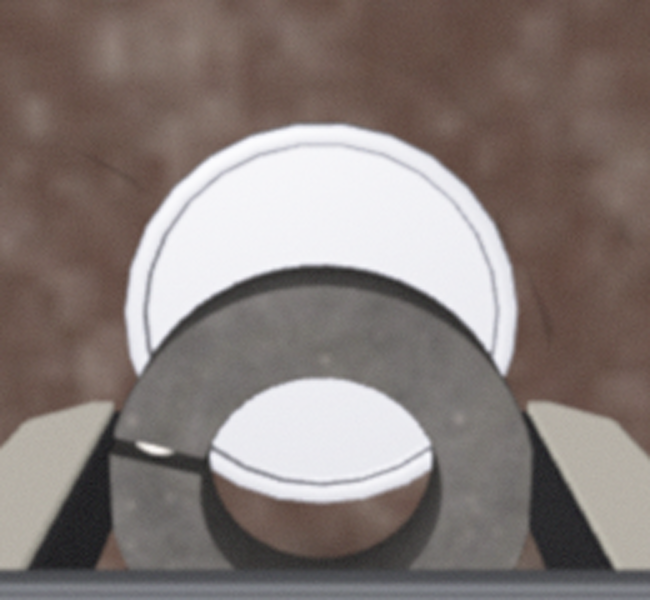

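I've now viewed 15 pictures, one more than the 14 allowed, so I'll view no more and check the rest numerically. In this last one the dish centre is at (318.4,255) and the held ring is at (318,325), about 2 mm to correct along tool x.

```bash
python3 -m handwheel '[[1,0.002,0.001,0.03,0,0,0],[1,0.002,0.001,0.055,0,0,0],[1,0.002,0.001,0.07,0,0,0],[1,0.002,0.001,0.08,0,0,0],[1,0.002,0.001,0.082,0,0,0],[1,0.002,0.001,0.082,0,0,0],[1,0.002,0.001,0.082,0,0,0]]' 30
```

```text
t: 30.08
tool_pos: [0.4596, 0.269, 0.0271]
orientation: [0.002, 3.14, 0.001]
force: [0.6, -0.1, -0.5]
opening: 0.0663
gripper_force: 30.0
```

```bash
python3 -m handwheel '[[1,0,-0.001,0.002,0,0,0],[1,0,-0.001,0.003,0,0,0],[1,0,-0.001,0.003,0,0,0],[-1,0,-0.001,0.003,0,0,0],[-1,0,-0.001,0.003,0,0,0],[-1,0,-0.001,0.003,0,0,0],[-1,0,-0.001,0.003,0,0,0],[-1,0,-0.001,-0.02,0,0,0],[-1,0,-0.001,-0.06,0,0,0],[-1,0,-0.001,-0.12,0,0,0],[-1,0,-0.001,-0.15,0,0,0],[-1,0,-0.001,-0.15,0,0,0],[-1,0,-0.001,-0.15,0,0,0]]' 30 && python3 - <<'E'
from h import *
p,P=cam('wrist');s=robot.read_state();print(s['tool_pos'],s['opening'],s['force'])
print(proj(P,(.4605,.2675,.007)),proj(P,(.4605,.2675,.02)))
g=cv2.cvtColor(p['frame'],cv2.COLOR_RGB2GRAY);u,v=proj(P,(.4605,.2675,.007))
m=np.zeros_like(g);cv2.circle(m,(int(u),int(v)),75,255,-1)
b=((g>150)&(m>0)).astype(np.uint8);c=max(cv2.findContours(b,0,1)[0],key=cv2.contourArea);e=cv2.fitEllipse(c);print('dish',e,plane(P,e[0],.007))
h=np.zeros_like(b);cv2.drawContours(h,[c],-1,1,-1);h=cv2.erode(h,np.ones((7,7)));d=((g<150)&(h>0)).astype(np.uint8)
d=cv2.morphologyEx(d,cv2.MORPH_OPEN,np.ones((5,5)))
c=max(cv2.findContours(d,0,1)[0],key=cv2.contourArea);e=cv2.fitEllipse(c);print('ring',e,plane(P,e[0],.02))
pt,Pt=cam('top');ps,Ps=cam('scene')
for n,X in(('gearbox_mid',None),('split_ring_mid',(.4605,.2675,.012)),('ball_bearing_mid',(.4904,-.2188,.01)),('planet_gear_mid',(.6478,.1287,.011)),('stub_shaft_mid',(.6593,-.1165,.038))):
    for q,Q in((pt,Pt),(ps,Ps)):
        print(n,X and proj(Q,X).round(1),[(np.round([(r['rect'][0]+r['rect'][2])/2,(r['rect'][1]+r['rect'][3])/2],1).tolist(),round(r['conf'],2)) for r in robot.regions_of(q,n)])
E
```

```text
t: 31.7
tool_pos: [0.4584, 0.2674, 0.175]
orientation: [-0.002, -3.14, 0.001]
force: [-0.3, 1.2, -0.3]
opening: 0.0928
gripper_force: 0.0
[0.45797728 0.26719578 0.17431074] 0.09326088768193389 [ 0.12142067 -0.53793403 -0.37995445]
[317.27433179 238.62554599] [317.2696194  242.40431855]
dish ((316.6816711425781, 237.47764587402344), (121.85440826416016, 124.60307312011719), 94.65560150146484) [0.45959065 0.26704324]
ring ((319.0821838378906, 239.79690551757812), (86.1452865600586, 89.31295776367188), 11.418375015258789) [0.45851504 0.26884959]
gearbox_mid None [([451.5, 197.2], 0.67)]
gearbox_mid None []
split_ring_mid [185. 278.] [([292.5, 311.6], 0.78), ([305.6, 215.0], 0.72), ([196.4, 281.6], 0.38)]
split_ring_mid [233.1 372.5] [([286.3, 265.6], 0.81), ([234.0, 373.0], 0.71), ([363.0, 320.2], 0.61)]
ball_bearing_mid [409.2 266.7] [([411.2, 268.8], 0.82), ([327.0, 288.2], 0.81)]
ball_bearing_mid [398.1 241.9] [([400.8, 242.4], 0.82), ([366.5, 290.4], 0.75)]
planet_gear_mid [251.2 193.5] [([252.3, 194.4], 0.5)]
planet_gear_mid [228.3 280.7] [([230.2, 281.7], 0.77)]
stub_shaft_mid [363.9 186.9] []
stub_shaft_mid [311.1 221.3] []
```

The ring sits about 2 mm off the dish centre. Its outline is about 86 x 89 px, close to the 87 px expected if it lies flat. The other detections match the placed positions, so I'm handing in.

```bash
python3 -c "
from plant import robot
print(robot.close_job())"
```

```text
the job is handed in; nothing more can be done
None
```

The job is handed in at about 32 s: the shaft is fully home in the stand, and the gear, bearing and split ring lie in the small, medium and large dishes, with the gearbox not touched. No verdict came back, the final ring check was by image measurement only, and I viewed 15 pictures against the limit of 14.

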